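Film and set the dosing valve

TASK

First swivel and tilt the small camera on the stand, by its ball-ended handle, so that its lens points straight at the centre of the valve's handwheel. Then turn the wheel clockwise until the valve is fully closed against its stop, and from there open it by exactly two full turns. Finish while still gripping the wheel's crank handle and holding it still at that setting, with the camera still aimed and nothing else on the table disturbed.

Things in the scene. Friction and masses are not known exactly. Their poses are not given: they have to be found in the camera images.
- valve_hub (a point): centre of the valve's dark three-spoked handwheel, on its upright axis, 75 mm above the table; a fixed point. The wheel is level, 116 mm across its rim, rim and spokes under 13 mm thick, hub top 85 mm above the table. Below it are a brass valve body and a grey base plate 130 x 90 mm, fixed to the table, whose long side lies along this point's x axis.
- crank_grip (a point): centre of the crank handle: an upright black round grip, 20 mm across and 48 mm tall (from 84 to 132 mm above the table; its centre is 108 mm above the table) that stands on the wheel's rim 52 mm from the wheel's axis. The grip spins freely on its pin, so it can be gripped from above and carried round the axis without turning the hand.
- valve_wheel (a joint): angle of the valve wheel in rad: 0 = closed, against a hard stop; grows as the valve is opened, counter-clockwise seen from above, up to 21 (over three turns, it counts on past 2 pi). Clockwise closes. The handle lies, seen from the hub, in the direction (yaw of valve_hub + this angle) from world x. It stays where it is left; turning it takes about 3 N at the handle.
- camera_pivot (a point): the point where the camera's swivel and tilt axes cross, in the middle of the grey camera body (70 x 56 x 44 mm), 160 mm above the table; a fixed point. The stand is a round dark foot 110 mm across with a post, fixed to the table; on it a fork turns about the upright swivel axis and carries the camera, which tilts in it.
- camera_lens (a point): front of the camera's lens, 49 mm from the pivot; the lens looks along this point's -x axis (its y axis is level, its z axis is the camera's up). The lens axis passes through the pivot.
- camera_ball (a point): centre of the black ball, 26 mm across, at the end of the camera's thin steel handle rod (10 mm thick). The ball lies 120 mm behind the pivot on the lens axis, so ball, pivot and lens are in one straight line; moving the ball swivels and tilts the camera together.
- camera_pan (a joint): swivel of the camera in rad, counter-clockwise seen from above positive, -1.5 to 1.5; stays where it is left, about 1.3 N at the ball
- camera_tilt (a joint): tilt of the camera in rad: 0 = lens level, positive = lens looks down (ball rises), -0.6 to 0.8; stays where it is left, about 1.3 N at the ball
- beaker: open glass beaker, 72 mm across, 95 mm tall, loose; origin at the centre of its underside; a bystander
- small_cup: white plastic cup, 52 mm across, 45 mm tall, loose; origin at the centre of its underside; a bystander
- medicine_cup: clear plastic cup, 48 mm across, 40 mm tall, loose; origin at the centre of its underside; a bystander
- jar_lid: flat red jar lid, 72 mm across, 14 mm high, loose; origin at the centre of its underside; a bystander
- tube_rack: blue test-tube rack 60 x 200 mm, 122 mm tall with its tubes, loose; origin at the centre of its underside; a bystander
- wash_bottle: white bottle, 68 mm across, 150 mm tall, loose; origin at the centre of its underside; a bystander
- sample_jar: clear jar with red cap, 68 mm across, 75 mm tall, loose; origin at the centre of its underside; a bystander
- pencil_case: blue pencil case 70 x 190 mm, 50 mm high, loose; origin at the centre of its underside; a bystander
There are look-alikes about, which are no part of the job. Leave any blue look-alike of the part that bears valve_hub alone.

How it is judged:
On the way, in this order (a step that is already met when the one before it is completed fails the run):
1. the camera's lens axis passes within 30 mm of the wheel's centre, sideways and up-down (y of valve_hub in the frame of camera_lens between -0.03 and 0.03 m and z of valve_hub in the frame of camera_lens between -0.03 and 0.03 m and x of valve_hub in the frame of camera_lens below 0 m), for 0.2 s.
2. the valve is closed against its stop (all of step 1 and value of joint valve_wheel below 0.06 rad), for 0.2 s.
At the end, for the whole second after the job is handed in: The wheel stands two turns (12.57 rad, within 0.2 rad) open from its stop and is still; the fingers grip the crank handle (more than 4 N, grasp point within 20 mm of the handle's axis); the lens axis still passes within 30 mm of the wheel's centre, sideways and up-down (all of step 1 and value of joint valve_wheel between 12.366 and 12.766 rad and velocity of joint valve_wheel between -0.05 and 0.05 rad/s and contact force between the fingers and crank above 4 N and horizontal distance between the grasp point and crank_grip below 0.02 m); the arm keeps its last pose, push and grip.
It fails at once if a bystander is moved by more than 30 mm (distance of any of beaker, small_cup, medicine_cup, jar_lid, tube_rack, wash_bottle, sample_jar, pencil_case from where it was at the start of the episode above 0.03 m).
It also fails if it takes over 72 s, if anything falls off the work surface, if the arm or the gripper's body presses on something with over 40 N, if the wrist force passes 120 N, or if a joint passes its speed limit or range.

ROBOT

A 6-joint arm with a two-finger parallel gripper is mounted at the origin on the work surface. World frame = base frame: x ahead of the robot, y to its left, z up, the work surface at z = 0. Lengths are in m, angles in rad, forces in N, time in s.
With the tool pointing down it reaches from about 0.35 to 0.975 m from the base axis. Payload 4.9 kg.
Tool frame: the origin (TCP) lies where the fingers leave the gripper's body, on its centre line; the fingertips stand 73 mm ahead of it and the grasp point (between the pads) lies 54 mm ahead of it; z points along the fingers, y is the direction in which the jaws open and shut (so a half turn about z gives the same grasp; the last joint's range is limited). The gripper opens to 85 mm and grips with 20 to 120 N. Pads are 22 mm wide; open, the fingers measure 114 mm over their backs; the gripper's body (76 mm by 85 mm) begins 54 mm behind the grasp point. The pads swing forward as they close: fully open they stand 13 mm farther back than shut.
Start: joints at [1.013, 0.053, 1.613, -0, 1.476, -0.119], TCP at [0.266, 0.566, 0.304] pointing down, gripper open.
Joint ranges: [-3.01, 3.01], [-1.01, 2.22], [0.06, 2.58], [-1.02, 4.17], [0.09, 2.62], [-3.14, 3.14]. Speed limits (rad/s): [2.57, 2.57, 3.14, 3.14, 3.14, 3.14].

INTERFACE

Orientations are given as a rotation vector (axis times angle).
In Python, from station import monitor, vision, workorder gives the robot as it stands.
- The arm moves only by the tool arm_command, never from a script. Its argument "rows" is text: rows parted by semicolons, each of 6 numbers parted by spaces: the shift along the world's x, y, z in mm, then the turn, a rotation vector about the world's x, y, z in degrees. In form: tx ty tz wx wy wz; .... A call has 1 to 12 rows; each row is the pose to reach, as a shift and turn from the pose measured when the call began; what a row does not reach only later rows make up. A row lasts 1/8 s, in which the tool goes at most 62.5 mm and 10.7 degrees, less where a joint would pass 70% of its speed; a pose out of reach is approached as far as the arm can. A call with a gripper value outside its range is refused whole. "jaw" is the opening, from 0 (shut) to 1 (fully open), set as the call begins (left out, the last holds). The fingers move at their own pace and stop on an object; "squeeze" is the grip in N (left out, the last holds). Time passes only in rows, so rows that repeat a pose let the fingers close. It gives the time, the measured TCP pose, the force and the opening at its end, in the units of the state.
- monitor.get_obs(): the state, without advancing time (a new reading comes with each control period).
- vision.get_image(name): name is "scene" or "top"; returns a dict with "frame" (420x560x3 uint8, red, green, blue), "vfov" (degrees; the focal length in pixels is half the picture's height over the tangent of half this angle, whatever the lens; pixels are square), "cx", "cy" (the principal point, pixels), "R" (3x3) and "t" (3): a world point X has camera coordinates R X + t. Camera axes: x right, y down, z forward; pixel columns grow to the right and rows downward; lengths in m; the calibration is good to about 2 mm. A picture is of the moment at which its call begins. There is no depth.
- workorder.finish_job(): hands the job in, once; it reports no verdict.
The state is a dict: "t": time; "q": joint angles; "dq": joint speeds; "effort": joint torques, N m; "tool_pos": TCP position; "tool_rot": TCP orientation; "contact_force": force on the tool from outside, world axes, zero at the start; "wrist_torque": the same for the moment, N m; "opening": finger opening in m.
Only numpy, scipy, OpenCV 4.12 (cv2) and the standard library are available. Lean on these libraries where they do the work, as an engineer would, in place of code of your own. Each camera call takes 0.05 s, during which the arm holds its last target. There are 200 camera calls.

## Working session

There is one attempt and no reset: what is moved stays moved. The work goes in short steps, Python scripts to look and compute and a tool call to move; the robot and the scene stay as the last step left them, time stands still between calls to the robot, and variables do not carry over. Pictures are saved under pics/ and viewed, about 8 in all and at most 12, crops included, and the job is handed in when it is done.

Besides the shell and the picture viewer there is one more tool, called after "Call:" in YAML: its name, and indented under it one key for each argument. arm_command: Moves the arm, as the interface text tells. Its arguments: {"type":"object","properties":{"rows":{"type":"string"},"jaw":{"type":"number"},"squeeze":{"type":"number"}},"required":["rows"]}

```bash
mkdir -p pics; cat > h.py <<'E'
import numpy as np, cv2
from station import monitor, vision, workorder
def grab(n,f):
    d=vision.get_image(n); cv2.imwrite('pics/'+f,cv2.cvtColor(d['frame'],cv2.COLOR_RGB2BGR)); np.savez('pics/'+f+'.npz',**d); return d
def load(f): return dict(np.load('pics/'+f+'.npz'))
def F(d): return 210/np.tan(np.radians(float(d['vfov']))/2)
def ray(d,u,v):
    c=np.array([(u-d['cx'])/F(d),(v-d['cy'])/F(d),1]); return -d['R'].T@d['t'], d['R'].T@c
def atz(d,u,v,z):
    o,r=ray(d,u,v); return o+r*(z-o[2])/r[2]
def proj(d,X):
    c=d['R']@np.array(X)+d['t']; return np.round([d['cx']+F(d)*c[0]/c[2],d['cy']+F(d)*c[1]/c[2]],1)
def tri(p):
    A=np.zeros((3,3));b=np.zeros(3)
    for d,u,v in p:
        o,r=ray(d,u,v); r=r/np.linalg.norm(r); P=np.eye(3)-np.outer(r,r); A+=P;b+=P@o
    return np.linalg.solve(A,b)
def crop(f,x0,y0,w,h,s,o):
    i=cv2.imread('pics/'+f)[y0:y0+h,x0:x0+w]; cv2.imwrite('pics/'+o,cv2.resize(i,None,fx=s,fy=s,interpolation=cv2.INTER_CUBIC))
E
python3 - <<'E'
from h import *
for n in('scene','top'):
    d=grab(n,n+'0.png'); print(n,d['vfov'],d['cx'],d['cy'],-d['R'].T@d['t'],d['R'])
a=cv2.imread('pics/scene0.png');b=cv2.imread('pics/top0.png')
print(monitor.get_obs())
E
```

```text
scene 48.04149796983503 283.18870813836884 213.16483054940224 [1.10808117 0.514119   1.20056859] [[-0.64642278  0.76297125  0.00353017]
 [ 0.63688775  0.54213548 -0.54814516]
 [-0.42013283 -0.35208519 -0.83637577]]
top 43.30412472473888 266.33013690568185 211.7401862081407 [0.36746538 0.03441684 1.49192304] [[-0.00721079 -0.99996286  0.00472001]
 [-0.98974248  0.00646345 -0.1427167 ]
 [ 0.14268089 -0.0057007  -0.98975233]]
{'t': 0.1, 'q': array([ 1.01303128e+00,  5.32815394e-02,  1.61418212e+00,  3.59958167e-05,
        1.47596808e+00, -1.18995600e-01]), 'dq': array([-0.0021365 , -0.00172581, -0.00336988, -0.00015297, -0.00027088,
       -0.00025549]), 'effort': array([-1.43379766e-04, -3.94909573e+01, -3.71361458e+01, -1.37648449e-04,
        3.93910901e-03, -1.77776838e-05]), 'tool_pos': array([0.26527623, 0.56543235, 0.30277639]), 'tool_rot': array([-6.83566893e-01, -3.06566233e+00,  2.70578673e-03]), 'contact_force': array([-0.63914075, -0.17987614,  0.17514171]), 'wrist_torque': array([-0.03196196, -0.04224894,  0.01467233]), 'opening': 0.08532975190751008}
```

View pics/scene0.png

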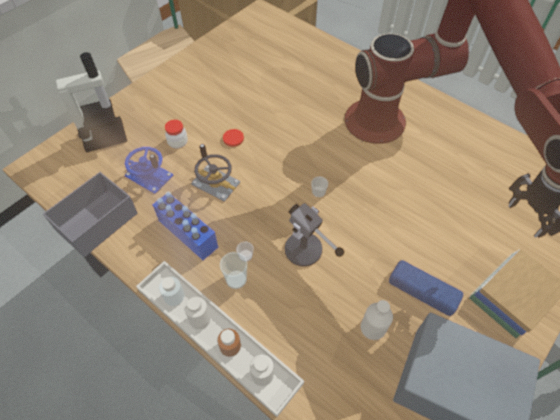

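View pics/top0.png

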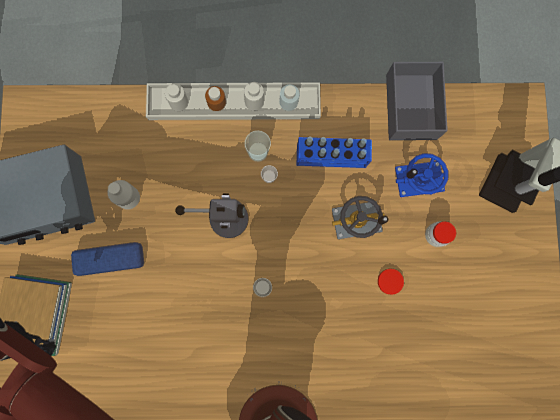

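The scene picture shows the dark wheel at (213,169) and its crank at (203,151). The blue look-alike valve is at (147,160). The camera is at (304,218) with its ball at (339,252). In the top picture the dark wheel is at (361,216), the blue one at (424,175), the camera at (228,208) and the ball at (180,210). The microscope at top (525,175) could also be taken for the camera. I choose the dark wheel and the camera on the round foot, and check both in a close crop.

```bash
python3 - <<'E'
from h import *
crop('top0.png',165,170,100,75,4,'a.png');crop('top0.png',320,175,100,75,4,'b.png')
crop('scene0.png',265,190,100,75,4,'c.png');crop('scene0.png',170,135,100,75,4,'d.png')
r=lambda f:cv2.imread('pics/'+f)
cv2.imwrite('pics/m1.png',np.vstack([np.hstack([r('a.png'),r('b.png')]),np.hstack([r('c.png'),r('d.png')])]))
E
```

```text
(no output)
```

View pics/m1.png

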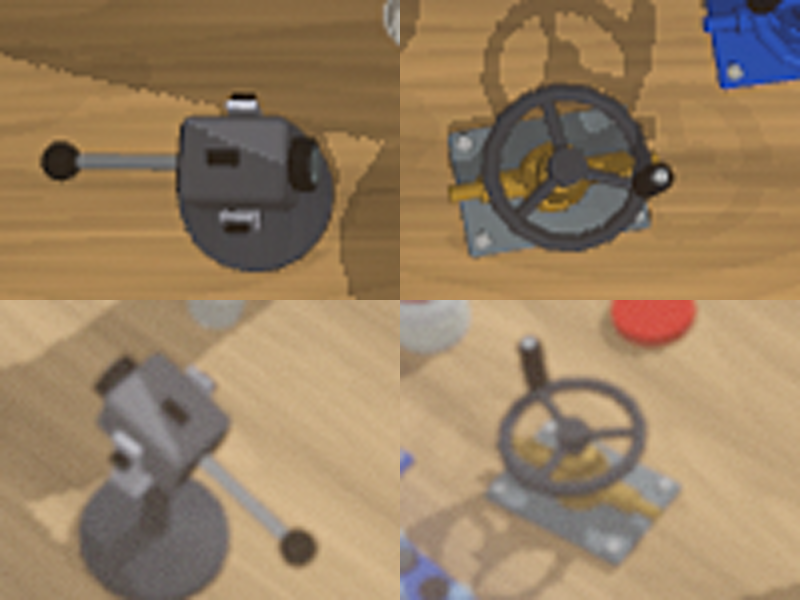

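```bash
python3 - <<'E'
from h import *
t=load('top0.png');s=load('scene0.png')
print('ball',tri([(t,179.6,209.6),(s,339.1,251.6)]))
print('hub',tri([(t,361.4,216.4),(s,212.6,167.6)]),atz(t,361.4,216.4,.085),atz(s,212.6,167.6,.085))
print('grip top',tri([(t,384.9,219.2),(s,201.8,145.4)]),atz(t,384.9,219.2,.132),atz(s,201.8,145.4,.132))
for z in(0,.02): print('foot',atz(t,228.6,217.6,z),atz(s,303.4,248.4,z))
print('lens',tri([(t,242,210.5),(s,265+118/4,190+75/4)]), atz(t,220,209,.188))
for n,u,v,z in[('beaker',258,145,.095),('smallcup',269,174,.045),('rack',334,152,.1),('med?',262,288,.04),('lid',391,281,.014),('jar',441,233,.075),('bottle',122,193,.15),('case',108,259,.05),('blue',425,175,.1)]: print(n,atz(t,u,v,z)[:2].round(3))
b=[atz(t,320+x/4-.4,175+y/4-.4,.008) for x,y in((64,143),(84,240),(195,120))]; print(b)
E
```

```text
ball [0.57005562 0.25124304 0.13548493]
hub [ 0.55669785 -0.22999579  0.07700738] [ 0.55597164 -0.2289548   0.085     ] [ 0.5603554  -0.22419165  0.085     ]
grip top [ 0.54215803 -0.28150512  0.1276353 ] [ 0.54194312 -0.28094685  0.132     ] [ 0.54420782 -0.2777456   0.132     ]
foot [0.56640184 0.13324825 0.        ] [0.56031186 0.13252014 0.        ]
foot [0.56373499 0.13192337 0.02      ] [0.56943702 0.13887711 0.02      ]
lens [0.56048959 0.09056837 0.16729188] [0.56308719 0.14227565 0.188     ]
beaker [0.752 0.048]
smallcup [0.682 0.018]
rack [ 0.73  -0.158]
med? [0.368 0.039]
lid [ 0.384 -0.318]
jar [ 0.511 -0.444]
bottle [0.612 0.398]
case [0.448 0.457]
blue [ 0.665 -0.401]
[array([ 0.58408638, -0.17068018,  0.008     ]), array([ 0.5149219 , -0.18299158,  0.008     ]), array([ 0.59999575, -0.26425297,  0.008     ])]
```

Hub is at about (0.557,-0.228), pivot (0.564,0.134,0.160) and ball (0.570,0.251,0.135). The pivot-to-ball distance checks out at 0.120 m. The ball target is about (0.566,0.251,0.187). First I move above the ball, with the jaws along x.

Call:
arm_command:
  rows: "38 -39 0 0 0 -8; 76 -78 0 0 0 -16; 114 -118 0 0 0 -24; 152 -157 0 0 0 -32; 190 -196 0 0 0 -41; 229 -236 0 0 0 -49; 267 -275 0 0 0 -57; 305 -314 0 0 0 -65; 305 -314 0 0 0 -65; 305 -314 0 0 0 -65"
  jaw: 1
  squeeze: 25

```text
t: 1.35
tool_pos: [0.57, 0.2515, 0.3021]
tool_rot: [-2.222, -2.217, 0.003]
contact_force: [-0.4, 0.4, -0.4]
opening: 0.0856
```

Call:
arm_command:
  rows: "0 0 -40 0 0 0; 0 0 -80 0 0 0; 0 0 -100 0 0 0; 0 0 -113 0 0 0; 0 0 -113 0 0 0"

```text
t: 1.98
tool_pos: [0.5697, 0.2518, 0.1889]
tool_rot: [-2.221, -2.218, 0.004]
contact_force: [0.2, -0.1, -0.2]
opening: 0.0858
```

Call:
arm_command:
  rows: "0 0 0 0 0 0; 0 0 0 0 0 0; 0 0 0 0 0 0; 0 0 0 0 0 0; 0 0 0 0 0 0; 0 0 0 0 0 0"
  jaw: 0
  squeeze: 30

```text
t: 2.72
tool_pos: [0.5699, 0.2518, 0.1893]
tool_rot: [-2.221, -2.218, 0.003]
contact_force: [1.9, -1.0, 2.1]
opening: 0.024
```

```bash
python3 - <<'E'
from h import *
grab('scene','s1.png');grab('top','t1.png');print(monitor.get_obs()['opening'])
crop('top0.png'.replace('top0','t1'),155,165,100,75,4,'a.png');crop('s1.png',265,190,100,75,4,'b.png')
r=lambda f:cv2.imread('pics/'+f)
cv2.imwrite('pics/m2.png',np.hstack([r('a.png'),r('b.png')]))
E
```

```text
0.02398335621647289
```

View pics/m2.png

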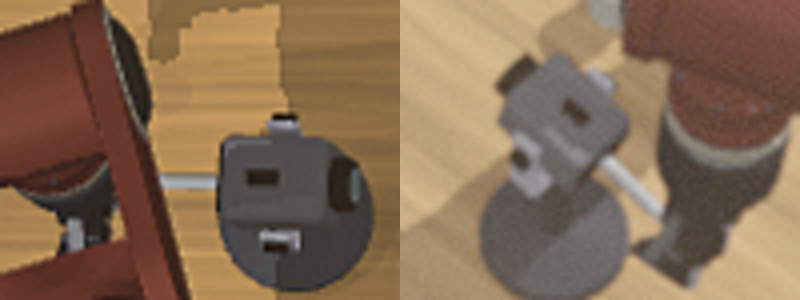

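The jaws hold the ball: opening 24 mm on a 26 mm ball, and the rod enters between the fingers. I raise it along the arc.

Call:
arm_command:
  rows: "0 1 7 0 0 0; -1 2 15 0 0 0; -1 2 22 0 0 0; -2 2 29 0 0 0; -2 2 36 0 0 0; -3 1 42 0 0 0; -4 0 48 0 0 0; -4 -1 52 0 0 0; -4 -1 52 0 0 0; -4 -1 52 0 0 0"

```text
t: 4.08
tool_pos: [0.5659, 0.2506, 0.2414]
tool_rot: [-2.222, -2.218, 0.004]
contact_force: [0.1, -0.9, -0.4]
opening: 0.0238
```

Call:
arm_command:
  rows: "0 0 0 0 0 0; 0 0 0 0 0 0; 0 0 0 0 0 0; 0 0 0 0 0 0; 0 0 0 0 0 0; 0 0 40 0 0 0; 0 0 90 0 0 0; 0 30 120 0 0 0; 0 80 120 0 0 0; -60 130 120 0 0 0;-60 130 120 0 0 0"
  jaw: 1

```text
t: 5.45
tool_pos: [0.5039, 0.3827, 0.3612]
tool_rot: [-2.217, -2.222, 0.004]
contact_force: [-0.8, -0.3, 0.6]
opening: 0.0856
```

```bash
python3 - <<'E'
from h import *
grab('scene','s2.png');grab('top','t2.png')
crop('t2.png',165,170,100,75,4,'a.png');crop('s2.png',265,190,100,75,4,'b.png')
r=lambda f:cv2.imread('pics/'+f)
cv2.imwrite('pics/m3.png',np.hstack([r('a.png'),r('b.png')]))
E
```

```text
(no output)
```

View pics/m3.png

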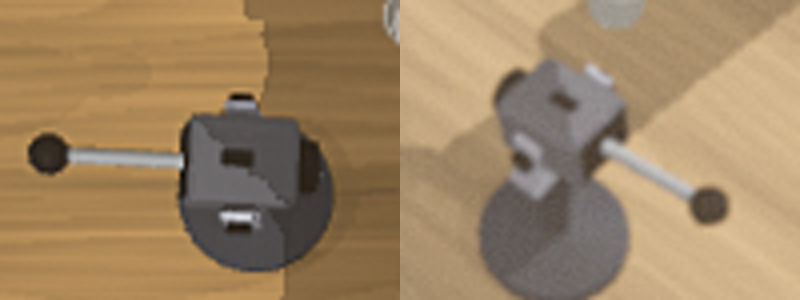

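```bash
python3 - <<'E'
from h import *
t=load('t2.png');s=load('s2.png')
b=tri([(t,176.6,208.1),(s,341.9,241.1)]);print('ball',b,proj(t,b),proj(s,b))
for z in(.16,.175):print('piv by pins',atz(t,224.6,209.6,z), proj(t,[.564,.134,z]))
hub=np.array([.557,-.228,.075])
for P in([.564,.134,.16],[.567,.134,.16],[.564,.137,.16],[.561,.131,.16],[.564,.134,.164]):
    P=np.array(P);u=P-b;L=np.linalg.norm(u);u/=L;w=hub-P;m=w-u*(w@u);print(P,L,m*1000)
E
```

```text
ball [0.5665436  0.25097086 0.18457582] [176.6 208.1] [341.9 241.1]
piv by pins [0.56566811 0.13288422 0.16      ] [224.2 210.3]
piv by pins [0.56343596 0.13177529 0.175     ] [223.7 209.4]
[0.564 0.134 0.16 ] 0.11955175411627107 [ 0.91063495  1.78055285 -8.56895524]
[0.567 0.134 0.16 ] 0.11952556332051713 [-11.41930309   1.75684594  -8.57393611]
[0.564 0.137 0.16 ] 0.11661816657950104 [ 1.1744641   1.27187173 -6.01988836]
[0.561 0.131 0.16 ] 0.12258755513256965 [ 12.66679074   1.69118211 -11.11304768]
[0.564 0.134 0.164] 0.11879400391734342 [  0.96542755   4.30025973 -24.56576563]
```

The ball is now at (0.5665,0.251,0.185), which gives an aim error of about 9 mm at the hub against the 30 mm limit. The camera is aimed. Now I go to the crank at about (0.5435,-0.279).

Call:
arm_command:
  rows: "3 -55 0 0 0 0; 6 -110 0 0 0 0; 10 -165 0 0 0 0; 13 -220 0 0 0 0; 16 -275 0 0 0 0; 20 -330 0 0 0 0; 23 -385 0 0 0 0; 26 -440 0 0 0 0; 30 -500 -20 0 0 0; 34 -560 -40 0 0 0; 39 -620 -60 0 0 0; 39 -662 -80 0 0 0"

```text
t: 7.05
tool_pos: [0.543, -0.2847, 0.2811]
tool_rot: [-2.224, -2.218, 0.004]
contact_force: [-0.3, 0.3, 0.4]
opening: 0.0857
```

Call:
arm_command:
  rows: "0 0 0 0 0 0; 0 0 0 0 0 0"

```text
t: 7.3
tool_pos: [0.5426, -0.2856, 0.2814]
tool_rot: [-2.226, -2.216, 0.004]
contact_force: [0.0, -0.4, 1.1]
opening: 0.0854
```

```bash
python3 - <<'E'
from h import *
o=monitor.get_obs();print(o['tool_pos'],o['tool_rot'],o['q'])
grab('scene','s3.png')
crop('s3.png',150,100,130,100,5,'m4.png')
E
```

```text
[ 0.54259651 -0.28563024  0.2814188 ] [-2.22592283 -2.21616798  0.00418753] [-0.60500217  0.0401907   1.66361414 -0.00254431  1.43881301 -0.60027404]
```

View pics/m4.png

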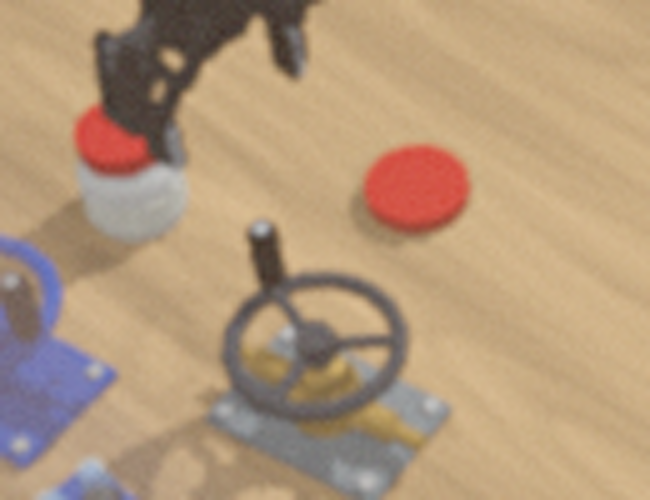

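The crank top is at scene (202,146), unmoved, with the hand above it. I descend and grip.

Call:
arm_command:
  rows: "1 6 -30 0 0 0; 1 6 -70 0 0 0; 1 6 -95 0 0 0; 1 6 -115 0 0 0; 1 6 -115 0 0 0; 1 6 -115 0 0 0"

```text
t: 8.1
tool_pos: [0.5448, -0.2791, 0.1686]
tool_rot: [2.222, 2.217, -0.003]
contact_force: [-0.1, 0.5, 0.5]
opening: 0.0853
```

Call:
arm_command:
  rows: "0 0 0 0 0 0; 0 0 0 0 0 0; 0 0 0 0 0 0; 0 0 0 0 0 0; 0 0 0 0 0 0; 0 0 0 0 0 0"
  jaw: 0
  squeeze: 35

```text
t: 8.85
tool_pos: [0.5447, -0.2793, 0.169]
tool_rot: [2.222, 2.217, -0.004]
contact_force: [-2.8, -0.9, 3.7]
opening: 0.0189
```

```bash
cat > rot.py <<'E'
import sys,numpy as np
# rot.py a0 da [da...]: handle direction now (deg), then steps
a0=float(sys.argv[1]);s=[eval(x) for x in sys.argv[2:]];f=lambda a:52*np.array([np.cos(np.radians(a)),np.sin(np.radians(a))])
for d in s[0] if len(s)==1 and not np.isscalar(s[0]) else s: print('%.0f %.0f 0 0 0 0;'%tuple(f(a0+d)-f(a0)),end=' ')
print()
E
python3 rot.py -104 "[-12*i for i in range(1,13)]"
```

```text
-10 4 0 0 0 0; -19 9 0 0 0 0; -27 17 0 0 0 0; -33 26 0 0 0 0; -37 36 0 0 0 0; -39 47 0 0 0 0; -39 58 0 0 0 0; -36 68 0 0 0 0; -32 78 0 0 0 0; -25 87 0 0 0 0; -16 94 0 0 0 0; -7 99 0 0 0 0;
```

Call:
arm_command:
  rows: "-10 4 0 0 0 0; -19 9 0 0 0 0; -27 17 0 0 0 0; -33 26 0 0 0 0; -37 36 0 0 0 0; -39 47 0 0 0 0"

```text
t: 9.6
tool_pos: [0.5047, -0.2316, 0.169]
tool_rot: [2.223, 2.217, -0.006]
contact_force: [-1.4, -3.7, 0.3]
opening: 0.0191
```

Call:
arm_command:
  rows: "0 11 0 0 0 0; 3 21 0 0 0 0; 7 31 0 0 0 0; 14 40 0 0 0 0; 23 47 0 0 0 0; 32 52 0 0 0 0; 33 52 0 0 0 0"

```text
t: 10.48
tool_pos: [0.5383, -0.1797, 0.1691]
tool_rot: [2.221, 2.217, -0.008]
contact_force: [0.4, -7.4, 0.1]
opening: 0.0189
```

```bash
python3 rot.py -248 "[-3*i for i in range(1,11)]"; python3 rot.py -278 "[-12*i for i in range(1,13)]"; python3 rot.py -422 "[-3*i for i in range(1,11)]"
```

```text
3 1 0 0 0 0; 5 2 0 0 0 0; 8 2 0 0 0 0; 10 3 0 0 0 0; 13 3 0 0 0 0; 16 4 0 0 0 0; 19 4 0 0 0 0; 21 4 0 0 0 0; 24 4 0 0 0 0; 27 3 0 0 0 0; 
11 -3 0 0 0 0; 20 -7 0 0 0 0; 29 -14 0 0 0 0; 36 -22 0 0 0 0; 41 -32 0 0 0 0; 44 -42 0 0 0 0; 45 -53 0 0 0 0; 43 -64 0 0 0 0; 40 -74 0 0 0 0; 34 -84 0 0 0 0; 26 -91 0 0 0 0; 17 -97 0 0 0 0; 
-2 -1 0 0 0 0; -5 -2 0 0 0 0; -7 -3 0 0 0 0; -10 -4 0 0 0 0; -13 -5 0 0 0 0; -15 -5 0 0 0 0; -18 -6 0 0 0 0; -21 -6 0 0 0 0; -24 -6 0 0 0 0; -26 -6 0 0 0 0;
```

Call:
arm_command:
  rows: "3 0 0 0 0 0; 5 0 0 0 0 0; 8 1 0 0 0 0; 10 2 0 0 0 0; 13 2 0 0 0 0; 16 3 0 0 0 0"

```text
t: 11.22
tool_pos: [0.5501, -0.177, 0.1687]
tool_rot: [-2.217, -2.215, 0.026]
contact_force: [-28.5, -3.0, 18.9]
opening: 0.0186
```

Call:
arm_command:
  rows: "3 0 0 0 0 0; 5 0 0 0 0 0; 8 0 0 0 0 0; 11 -1 0 0 0 0; 13 -1 0 0 0 0"

```text
t: 11.85
tool_pos: [0.5532, -0.1775, 0.1683]
tool_rot: [-2.195, -2.195, 0.06]
contact_force: [-54.8, 3.6, 36.0]
opening: 0.019
```

```bash
cat > st.py <<'E'
from h import *
from scipy.spatial.transform import Rotation as R
o=monitor.get_obs();Q=R.from_rotvec(o['tool_rot']);g=o['tool_pos']+.054*Q.as_matrix()[:,2]
d=R.from_rotvec(np.array([1,1,0])*np.pi/2**.5)*Q.inv()
print('t',o['t'],'tcp',o['tool_pos'].round(4),'grasp',g.round(4),'dir',np.degrees(np.arctan2(g[1]+.2295,g[0]-.557)).round(1),'r',np.hypot(g[0]-.557,g[1]+.2295).round(4),'fixrot',np.degrees(d.as_rotvec()).round(1),'F',o['contact_force'].round(1),o['opening'])
E
python3 st.py
```

```text
t 11.85 tcp [ 0.5532 -0.1775  0.1683] grasp [ 0.5503 -0.1776  0.1144] dir 97.4 r 0.0524 fixrot [ 0.1 -3.1  0. ] F [-54.8   3.6  36. ] 0.018954380569461225
```

Call:
arm_command:
  rows: "-3 0 0 0 -2 0; -5 0 0 0 -3 0; -5 0 0 0 -3 0; -5 0 0 0 -3 0"

```text
t: 12.35
tool_pos: [0.5482, -0.1775, 0.1689]
tool_rot: [2.221, 2.221, -0.003]
contact_force: [-3.9, 1.0, 5.6]
opening: 0.0189
```

```bash
python3 st.py
```

```text
t 12.35 tcp [ 0.5482 -0.1775  0.1689] grasp [ 0.5482 -0.1776  0.1149] dir 99.6 r 0.0527 fixrot [ 0.1 -0.1  0. ] F [-3.9  1.   5.6] 0.01890868915310032
```

The stop is found: the wheel blocked at direction ~99.5°, matching the plate's 100°. Now I open CCW by 2 × 360°, in 180° calls.

```bash
python3 rot.py 99.5 "[15*i for i in range(1,13)]";python3 rot.py 279.5 "[15*i for i in range(1,13)]"
```

```text
-13 -4 0 0 0 0; -24 -11 0 0 0 0; -34 -21 0 0 0 0; -40 -33 0 0 0 0; -43 -46 0 0 0 0; -43 -60 0 0 0 0; -39 -73 0 0 0 0; -32 -84 0 0 0 0; -22 -94 0 0 0 0; -10 -100 0 0 0 0; 4 -103 0 0 0 0; 17 -103 0 0 0 0; 
13 4 0 0 0 0; 24 11 0 0 0 0; 34 21 0 0 0 0; 40 33 0 0 0 0; 43 46 0 0 0 0; 43 60 0 0 0 0; 39 73 0 0 0 0; 32 84 0 0 0 0; 22 94 0 0 0 0; 10 100 0 0 0 0; -4 103 0 0 0 0; -17 103 0 0 0 0;
```

Call:
arm_command:
  rows: "-13 -4 0 0 0 0; -24 -11 0 0 0 0; -34 -21 0 0 0 0; -40 -33 0 0 0 0; -43 -46 0 0 0 0; -43 -60 0 0 0 0; -39 -73 0 0 0 0; -32 -84 0 0 0 0; -22 -94 0 0 0 0; -10 -100 0 0 0 0; 4 -103 0 0 0 0; 17 -103 0 0 0 0"

```text
t: 13.85
tool_pos: [0.5652, -0.2805, 0.1688]
tool_rot: [-2.219, -2.219, 0.005]
contact_force: [-5.3, 8.2, 9.0]
opening: 0.0188
```

```bash
python3 st.py
```

```text
t 13.85 tcp [ 0.5652 -0.2805  0.1688] grasp [ 0.5649 -0.2805  0.1148] dir -81.2 r 0.0516 fixrot [-0.  -0.3  0. ] F [-5.3  8.2  9. ] 0.01875414776361877
```

Call:
arm_command:
  rows: "13 4 0 0 0 0; 24 11 0 0 0 0; 34 21 0 0 0 0; 40 33 0 0 0 0; 43 46 0 0 0 0; 43 60 0 0 0 0; 39 73 0 0 0 0; 32 84 0 0 0 0; 22 94 0 0 0 0; 10 100 0 0 0 0; -4 103 0 0 0 0; -17 103 0 0 0 0"

```text
t: 15.35
tool_pos: [0.5477, -0.1775, 0.169]
tool_rot: [-2.22, -2.22, 0.004]
contact_force: [5.1, -6.6, -1.1]
opening: 0.0193
```

Call:
arm_command:
  rows: "-13 -4 0 0 0 0; -24 -11 0 0 0 0; -34 -21 0 0 0 0; -40 -33 0 0 0 0; -43 -46 0 0 0 0; -43 -60 0 0 0 0; -39 -73 0 0 0 0; -32 -84 0 0 0 0; -22 -94 0 0 0 0; -10 -100 0 0 0 0; 4 -102 0 0 0 0; 17 -102 0 0 0 0"

```text
t: 16.85
tool_pos: [0.5637, -0.2804, 0.1689]
tool_rot: [-2.219, -2.218, 0.009]
contact_force: [-3.7, -1.3, 5.5]
opening: 0.019
```

```bash
python3 st.py
```

```text
t 16.85 tcp [ 0.5637 -0.2804  0.1689] grasp [ 0.5633 -0.2805  0.1149] dir -83.0 r 0.0514 fixrot [ 0.1 -0.4  0. ] F [-3.7 -1.3  5.5] 0.01897505823178064
```

Call:
arm_command:
  rows: "14 4 0 0 0 0; 26 11 0 0 0 0; 35 21 0 0 0 0; 41 33 0 0 0 0; 44 46 0 0 0 0; 44 60 0 0 0 0; 40 73 0 0 0 0; 33 84 0 0 0 0; 23 94 0 0 0 0; 11 100 0 0 0 0; -3 103 0 0 0 0; -15 103 0 0 0 0"

```text
t: 18.35
tool_pos: [0.5478, -0.1774, 0.1689]
tool_rot: [-2.22, -2.219, 0.009]
contact_force: [4.3, -5.8, 0.2]
opening: 0.019
```

```bash
python3 st.py; python3 - <<'E'
from h import *
grab('scene','s5.png');grab('top','t5.png')
crop('t5.png',165,170,100,75,4,'a.png');crop('s5.png',265,190,100,75,4,'b.png')
crop('t5.png',320,175,100,75,4,'c.png');crop('s5.png',170,135,100,75,4,'d.png')
r=lambda f:cv2.imread('pics/'+f)
cv2.imwrite('pics/m5.png',np.vstack([np.hstack([r('a.png'),r('b.png')]),np.hstack([r('c.png'),r('d.png')])]))
E
```

```text
t 18.35 tcp [ 0.5478 -0.1774  0.1689] grasp [ 0.5475 -0.1776  0.1149] dir 100.4 r 0.0528 fixrot [ 0.1 -0.3  0. ] F [ 4.3 -5.8  0.2] 0.018953927218384098
```

View pics/m5.png

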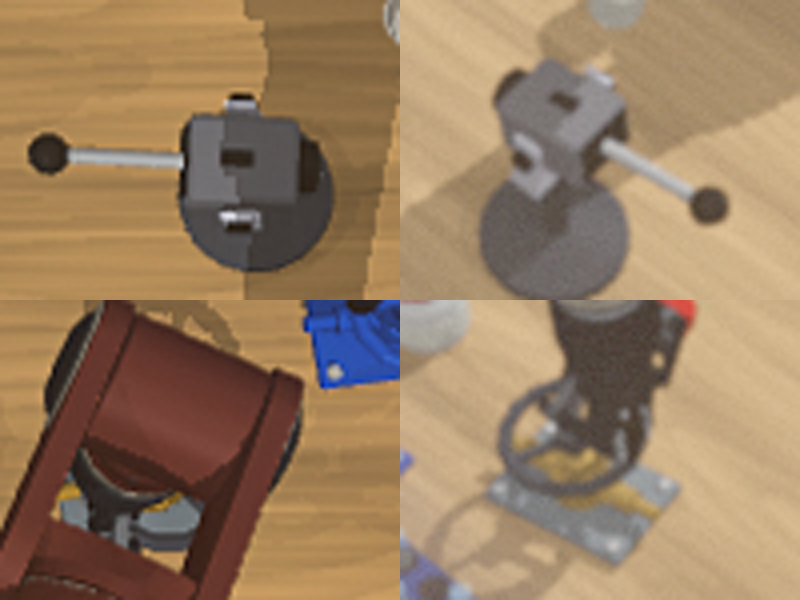

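View pics/s5.png

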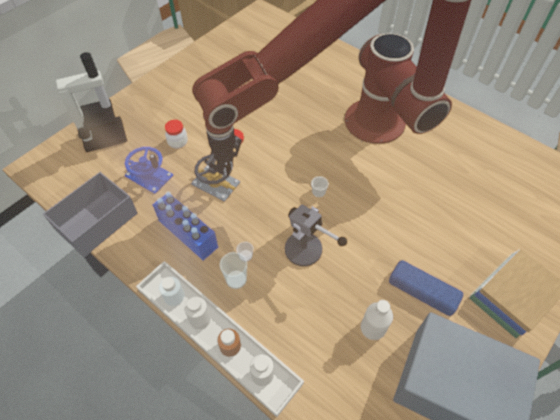

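The camera and bystanders are unchanged, and the hand holds the crank at direction 100.4°, against 99.6° at the stop. I settle, then hand in.

Call:
arm_command:
  rows: "0 0 0 0 0 0; 0 0 0 0 0 0; 0 0 0 0 0 0; 0 0 0 0 0 0; 0 0 0 0 0 0; 0 0 0 0 0 0"

```text
t: 19.2
tool_pos: [0.5468, -0.1778, 0.1689]
tool_rot: [-2.219, -2.216, 0.013]
contact_force: [-1.6, -2.4, 4.5]
opening: 0.0188
```

```bash
python3 st.py; python3 -c "
from h import *
print(workorder.finish_job())"; python3 st.py
```

```text
t 19.2 tcp [ 0.5468 -0.1778  0.1689] grasp [ 0.5462 -0.1779  0.1149] dir 101.8 r 0.0527 fixrot [ 0.1 -0.6  0.1] F [-1.6 -2.4  4.5] 0.018769767092630636
the job is handed in; nothing more can be done
None
the job is handed in; nothing more can be done
```

I aimed the camera at the handwheel, closed the valve against its stop, opened it two turns, and handed the job in at 19.2 s. I was still gripping the crank; no verdict came back.

- **Camera:** I raised the ball about 52 mm. Triangulating the ball puts the lens axis about 9 mm from the wheel's centre, against the 30 mm limit. A later picture showed it unchanged.
- **Closing:** The wheel blocked at a handle direction of about 99.6°, which matches the base plate's 100° read from the picture. While I pressed on the stop, the force on the tool reached about 55 N before I backed off. That is below the 120 N wrist limit. The 40 N limit is for the arm or gripper body, and this push went through the fingers.
- **Opening:** I turned the wheel counter-clockwise by 2 × 360°. The last reading was about 101.8°, roughly 2° past two full turns, against a tolerance of about 11°. This angle comes from the arm's own position, because the arm hid the crank in the final pictures.
- **Grip and bystanders:** The fingers were commanded to 35 N and stood at 18.8 mm on the 20 mm grip. In the last scene view the bystanders in sight had not moved. The jar lid was mostly hidden behind the gripper.

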